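# Lay the domed canister in its olive wood cradle

### The job

Take the domed steel canister that stands upright on the white ceramic insert and lay it on its side in the wooden cradle, down in both V-saddles, with its flat foot close up to the cradle's end stop (within about a centimetre) and its black release button pointing out of the open end. Lower it in gently rather than dropping it, let go, and leave the honey dipper, the clay dish and the two stacked glass bowls where they are.

Things in the scene. Friction and masses are not known exactly. Their poses are not given: they have to be found in the camera images.
- canister: Brushed steel canister, loose, about 0.3 kg, standing upright at the start. Round: 52 mm diameter, straight-sided from its foot up to 95 mm, then a dome up to 118 mm, then a black button 16 mm across up to 127 mm overall (the button does not move). Dark seam line near 90 mm. Origin: centre of the flat foot; z runs along the canister's axis from the foot to the button.
- canister_button (a point): Middle of the outer face of the black button, on the canister's axis, 127 mm from the foot.
- cradle: Olive wood cradle, fixed. Base board 125 (x) by 80 (y) by 8 mm. Origin: centre of its underside; x points from the end stop to the open end (world left, +y, give or take 35 degrees), z up. Two V-saddles, each 14 mm thick along x, centred at x = -35 and +30 mm, 51 mm free between them. A canister lying in both has its axis 45 mm above the underside.
- cradle_saddle (a point): Bottom of the V of the open-end saddle: cradle x = 30, y = 0, z = 8 mm. Both V's have 45 degree faces rising from y = 0, z = 8 mm to y = +-25 mm, z = 33 mm; outer corners at y = +-31 mm, z = 27 mm.
- cradle_stop (a point): Point on the inner face of the cradle's end stop where the centre of the canister's foot comes when fully home: cradle x = -55, y = 0, z = 45 mm. The stop is an upright plate 60 mm wide, its top 42 mm above the cradle's underside.
- insert: White glazed ceramic shelf insert, fixed, 420 (x) by 1000 (y) mm, top 30 mm above the work surface. Everything here stands on it. Origin: centre of its underside.
- cazuela: Small clay dish, loose, 92 mm across, 38 mm high, two small side ears (118 mm over them). Origin: centre of its underside. A bystander.
- bowl: Lower of two stacked glass prep bowls, green, loose, 92 mm across, 36 mm high. Origin: centre of its underside. A bystander.
- bowl_top: Upper, amber glass bowl standing in the lower one, loose, 70 mm across, 48 mm high. Origin: centre of its underside. A bystander.
- dipper: Honey dipper of olive wood lying down, loose, 153 mm long (from x = -89 to +64 mm), 27 mm thick at its ridged head at +x. Origin: on its underside, x along its length. A bystander.
Not all that is in view belongs to the job. Several things have the shape of the canister; the one meant has the colours described above.

How it is judged:
At the end, for the whole second after the job is handed in: The canister lies at rest in both saddles: foot centre within 17 mm of the end stop, 7 mm of the centre line, 39-51 mm above the cradle's underside; button centre over 60 mm to +x of the cradle's origin, within 10 mm of the centre line, 37-53 mm above the underside (x of canister in the frame of cradle between -0.059 and -0.038 m and y of canister in the frame of cradle between -0.007 and 0.007 m and z of canister in the frame of cradle between 0.039 and 0.051 m and y of canister_button in the frame of cradle between -0.01 and 0.01 m and z of canister_button in the frame of cradle between 0.037 and 0.053 m and x of canister_button in the frame of cradle above 0.06 m and linear speed of canister below 0.02 m/s and angular speed of canister below 0.1 rad/s); the robot touches nothing.
It fails at once if the canister is dropped: it moves faster than 0.45 m/s with no finger touching it (linear speed of canister above 0.45 m/s and contact force between the fingers and canister below 0.05 N).
It fails at once if the canister is driven hard into the cradle (contact force above 80 N) (contact force between canister and cradle above 80 N).
It fails at once if the clay dish, a glass bowl or the honey dipper is shifted by more than 25 mm (distance of any of cazuela, bowl, bowl_top, dipper from where it was at the start of the episode above 0.025 m).
It also fails if it takes over 40 s, if anything falls off the work surface, if the arm or the gripper's body presses on something with over 40 N, if the wrist force passes 120 N, or if a joint passes its speed limit or range.

### The arm

A 6-joint arm with a two-finger parallel gripper is mounted at the origin on the work surface. World frame = base frame: x ahead of the robot, y to its left, z up, the work surface at z = 0. Lengths are in m, angles in rad, forces in N, time in s.
With the tool pointing down it reaches from about 0.35 to 0.775 m from the base axis. Payload 5.5 kg.
Tool frame: the origin (TCP) lies midway between the tips of the shut fingers; the grasp point (between the pads) lies bot.hold_point_z behind it (bot.hold_point_z is the distance from the TCP to the grasp point, in m); z points along the fingers, y is the line along which they close (so a half turn about z gives the same grasp; the last joint's range is limited). The gripper opens to 85 mm and grips with 20 to 120 N. Pads are 22 mm wide; open, the fingers measure 114 mm over their backs; the gripper's body (76 mm by 85 mm) begins 54 mm behind the grasp point. The pads swing forward as they close: fully open they stand 13 mm farther back than shut.
Start: joints at [1.031, 0.313, 0.046, 1.304, 0, 1.431], TCP at [0.224, 0.53, 0.231] pointing down, gripper open.
Joint ranges: [-2.76, 2.76], [-0.86, 1.69], [-1.03, 1.26], [-2.2, 2.34], [-1.47, 1.5], [-3.14, 3.14]. Speed limits (rad/s): [2.57, 2.57, 3.14, 3.14, 3.14, 3.14].

### API

Orientations are given as [roll, pitch, yaw] about the fixed x, y, z axes, in that order (R = Rz(yaw) Ry(pitch) Rx(roll)).
In Python, from bench import bot gives the robot as it stands.
- The arm moves only by the tool jog_arm, never from a script. Its argument "deltas" is a list that holds one entry, the list of rows, each a list of 7 numbers: the opening, from 0 (shut) to 1 (fully open), then the shift along the tool's x, y, z in units of 50 mm (1.0 is 50 mm), then the turn, a rotation vector about the tool's x, y, z in units of 6 degrees (1.0 is 6 degrees). In form: [[[hand, x, y, z, rx, ry, rz], ...]]. A call has 1 to 12 rows; each row shifts and turns the commanded pose from where the row before left it, along the tool's axes as they then stand; what a row does not reach is not made up. A row lasts 1/10 s, in which the tool goes at most 50 mm and 8.59 degrees, less where a joint would pass 70% of its speed; a pose out of reach is approached as far as the arm can. A call is refused whole if a number of a shift passes 1 or a number of a turn 1, either way. A call with a gripper value outside its range is refused whole. The fingers move at their own pace and stop on an object; "grip_force" is the grip in N (left out, the last holds). Time passes only in rows, so rows that do not move let the fingers close. It gives the time, the measured TCP pose, the force, the opening and the grip force at its end, in the units of the state.
- bot.get_obs(): the state, without advancing time (a new reading comes with each control period).
- bot.read_camera(name): name is "scene" or "top" or "wrist"; returns a dict with "pixels" (400x640x3 uint8, red, green, blue), "mtx" (3x3 intrinsics, pixels), "k1" (the pictures are not rectified: a ray, as slopes to the right and down, at radius r is drawn at 1 + k1 r^2 times it, then the intrinsics apply), "xyz" and "attitude" of the camera in the world. Camera axes: x right, y down, z forward; pixel columns grow to the right and rows downward; lengths in m; the calibration is good to about 2 mm. A picture is of the moment at which its call begins. There is no depth.
- bot.job_done(): hands the job in; it is judged then, once.
The state is a dict: "time": time; "joint_positions": joint angles; "dq": joint speeds; "tau": joint torques, N m; "tcp_pos": TCP position; "orientation": TCP orientation; "force": force on the tool from outside, world axes, zero at the start; "ft_torque": the same for the moment, N m; "opening": opening from 0.0 (shut) to 1.0 (fully open); "grip_force": force on a finger pad.
Only numpy, scipy, OpenCV 4.12 (cv2) and the standard library are available. Lean on these libraries where they do the work, as an engineer would, in place of code of your own. Each camera call takes 0.05 s, during which the arm holds its last target. There are 200 camera calls.

## Working session

There is one attempt and no reset: what is moved stays moved. The work goes in short steps, Python scripts to look and compute and a tool call to move; the robot and the scene stay as the last step left them, time stands still between calls to the robot, and variables do not carry over. Pictures are saved under pics/ and viewed, at most 10 in all, crops included, and the job is handed in when it is done.

Besides the shell and the picture viewer there is one more tool, called after "Request:" by a JSON object that holds its "name" and its "arguments", one argument or row to a line. jog_arm: Moves the arm, as the interface text tells. Its arguments: {"type":"object","properties":{"deltas":{"type":"array"},"grip_force":{"type":"number"}},"required":["deltas"]}

```bash
mkdir -p pics; ls
python3 - <<'E'
from bench import bot
import cv2,numpy as np,pickle
print(bot.get_obs(),bot.hold_point_z)
d={}
for n in("scene","top","wrist"):
    c=bot.read_camera(n);d[n]=c
    print(n,c["mtx"],c["k1"],c["xyz"],c["attitude"])
    cv2.imwrite(f"pics/{n}0.png",c["pixels"][:,:,::-1])
pickle.dump(d,open("c0.pkl","wb"))
E
```

```text
pics
{'time': 0.0, 'joint_positions': array([1.03142570e+00, 3.13990613e-01, 4.49285658e-02, 1.30358830e+00,
       1.87234960e-05, 1.43119247e+00]), 'dq': array([-5.29978697e-04,  4.59273327e-05, -1.06514792e-05, -2.85052669e-04,
        8.24779247e-05, -2.90458206e-04]), 'tau': array([ 1.63873997e-04, -4.80625284e+01,  2.98533618e+01,  1.96029874e-02,
       -2.21824080e-04, -1.63433759e-05]), 'tcp_pos': array([0.22352289, 0.52920077, 0.23039383]), 'orientation': array([-3.13975927e+00, -2.76530286e-04,  2.74182562e+00]), 'force': array([-0.71907875, -0.58422227,  0.79757297]), 'ft_torque': array([-0.00117933, -0.03222544, -0.03917974]), 'grip_force': 0.0, 'opening': 0.9996944582455087} 0.0187
scene [[423.25952357   0.         317.70748682]
 [  0.         423.25952357 201.17030727]
 [  0.           0.           1.        ]] 0.02695046285603773 [ 1.44987047 -0.09335638  0.85701476] [-2.23758795 -0.01961381  1.50072008]
top [[390.55415384   0.         306.9213192 ]
 [  0.         390.55415384 197.93267368]
 [  0.           0.           1.        ]] -0.07889704025781022 [ 0.36162974 -0.02806903  1.28800616] [-3.04241695e+00  1.28113780e-03 -1.58930675e+00]
wrist [[299.23847345   0.         323.20736015]
 [  0.         299.23847345 198.12491112]
 [  0.           0.           1.        ]] -0.0029723039630395395 [0.15000112 0.56062859 0.37195416] [2.81953008e+00 1.89968459e-03 1.17049714e+00]
```

View pics/scene0.png

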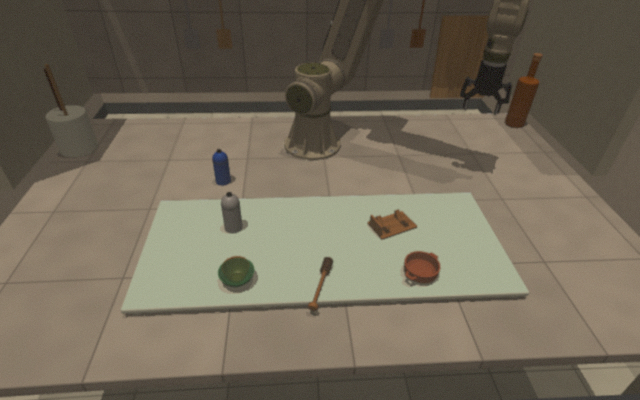

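View pics/top0.png

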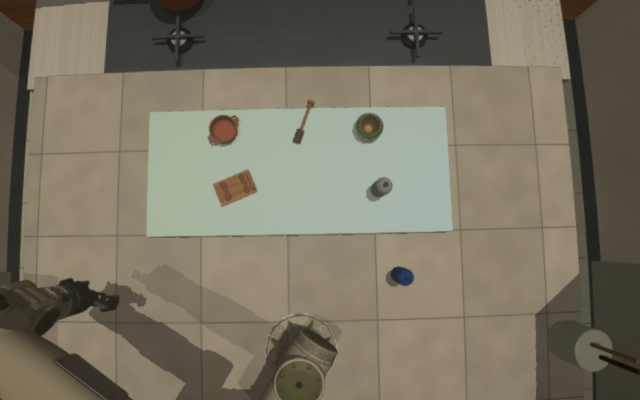

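Scene view: grey canister (232,213), blue lookalike (221,168), cradle (392,224), dipper (321,283), bowls (236,271), dish (422,266). Top view: grey canister (381,187), blue one (402,276), cradle (235,188). The candidates are the grey and the blue one. The grey one fits, being steel coloured and standing on the insert. I'll confirm this in a crop.

```bash
cat > h.py <<'E'
import numpy as np,cv2,pickle
from scipy.spatial.transform import Rotation as R
def rays(c,uv):
    d=cv2.undistortPoints(np.array(uv,float).reshape(-1,1,2),c["mtx"],np.array([c["k1"],0,0,0])).reshape(-1,2)
    return R.from_euler("xyz",c["attitude"]).apply(np.c_[d,np.ones(len(d))])
def onz(c,uv,z):
    r=rays(c,uv);return c["xyz"]+r*((z-c["xyz"][2])/r[:,2])[:,None]
def proj(c,P):
    p=R.from_euler("xyz",c["attitude"]).inv().apply(np.atleast_2d(P)-c["xyz"]);s=p[:,:2]/p[:,2:]
    s=s*(1+c["k1"]*(s**2).sum(1))[:,None];return s*c["mtx"][[0,1],[0,1]]+c["mtx"][:2,2]
E
python3 - <<'E'
from h import *
d=pickle.load(open("c0.pkl","rb"))
def crop(n,x,y,w=40,h=30):return cv2.resize(d[n]["pixels"][y-h:y+h,x-w:x+w,::-1],(400,300),interpolation=cv2.INTER_CUBIC)
im=np.vstack([np.hstack([crop("scene",228,195,60,45),crop("scene",392,224)]),np.hstack([crop("top",384,187),crop("top",235,188)])])
cv2.imwrite("pics/crop0.png",im)
t=d["top"]
# insert corners check
print("insert",onz(t,[[149,112],[444,107],[452,229],[147,236]],.03).round(3))
# cradle: orange/brown mask
hsv=cv2.cvtColor(t["pixels"],cv2.COLOR_RGB2HSV);m=((hsv[...,0]<22)&(hsv[...,1]>90)).astype(np.uint8);m[:150]=0;m[225:]=0;m[:,:200]=0;m[:,270:]=0
cs=max(cv2.findContours(m,0,1)[0],key=cv2.contourArea);r=cv2.minAreaRect(cs);print(r)
b=onz(t,cv2.boxPoints(r),.045);print(b.round(4),np.linalg.norm(b-np.roll(b,1,0),axis=1),b.mean(0))
E
```

```text
insert [[ 0.788  0.498  0.03 ]
 [ 0.785 -0.495  0.03 ]
 [ 0.377 -0.498  0.03 ]
 [ 0.372  0.494  0.03 ]]
((234.5376434326172, 187.58941650390625), (23.622970581054688, 37.69003677368164), 67.16634368896484)
[[0.5361 0.2747 0.045 ]
 [0.5815 0.162  0.045 ]
 [0.5102 0.1326 0.045 ]
 [0.4651 0.2446 0.045 ]] [0.0770935  0.12151781 0.07717062 0.12072412] [0.52322697 0.2034805  0.045     ]
```

View pics/crop0.png

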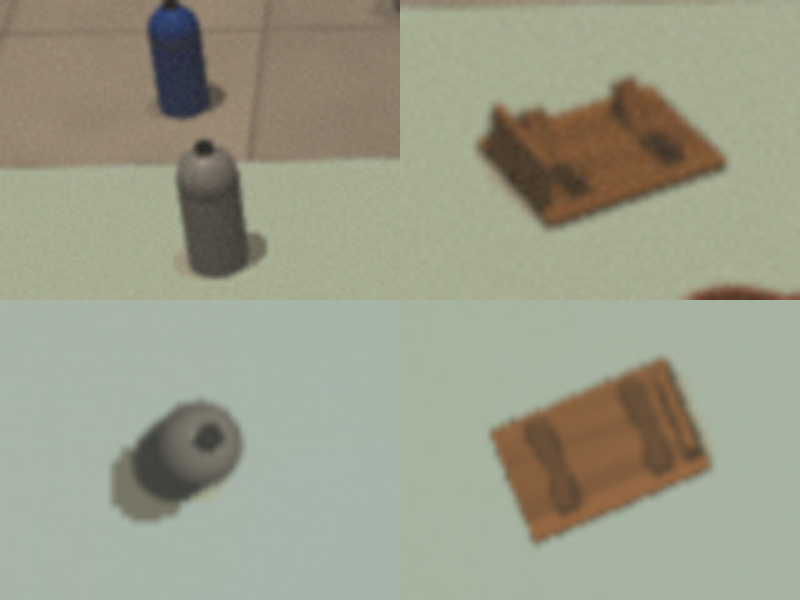

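The crop settles it: the grey steel one with the black button on the insert is the target, and the blue one on the tiles is the decoy. The cradle's stop is at its right end (top view about (251,181)), so its x axis points left and toward the robot. Next I'll triangulate the button.

```bash
cat >> h.py <<'E'
def tri(cs,uvs):
    A=np.zeros((3,3));b=np.zeros(3)
    for c,u in zip(cs,uvs):
        r=rays(c,[u])[0];r/=np.linalg.norm(r);M=np.eye(3)-np.outer(r,r);A+=M;b+=M@c["xyz"]
    return np.linalg.solve(A,b)
def toolR(h,a,place=False):
    h=np.radians(h);a=np.radians(a);H=np.array([np.cos(h),np.sin(h),0]);U=np.array([0,0,1.]);y=np.cross(U,H)
    z=-np.cos(a)*U-np.sin(a)*H if place else np.cos(a)*H-np.sin(a)*U
    return np.c_[np.cross(y,z),y,z]
def plan(o,Rt,gp,hold=.0187):
    """remaining: turn first (total rotvec, 6deg units), then shift in the new tool axes (50mm units); gp=grasp point"""
    Rc=R.from_euler("xyz",o["orientation"]);Rt=R.from_matrix(Rt)
    rv=np.degrees((Rc.inv()*Rt).as_rotvec())/6
    p=gp+hold*Rt.as_matrix()[:,2]-o["tcp_pos"]
    return rv.round(2),(Rt.inv().apply(p)/.05).round(2),(Rc.inv().apply(p)/.05).round(2)
E
python3 - <<'E'
from h import *
from bench import bot
d=pickle.load(open("c0.pkl","rb"));t,s=d["top"],d["scene"]
b=tri([t,s],[[385.6,184.2],[229.2,193.8]]);print("button",b,onz(t,[[385.6,184.2]],.157),onz(s,[[229.2,193.8]],.157))
print("reproj foot scene",proj(s,[b[0],b[1],.03]),"top",proj(t,[b[0],b[1],.03]))
# cradle board
hsv=cv2.cvtColor(t["pixels"],cv2.COLOR_RGB2HSV)
print("blue",onz(t,[[402,276]],.06))
c=np.array([b[0],b[1],.03+.047]);h=np.degrees(np.arctan2(c[1],c[0]));print("az",h)
h=-25
Rp=toolR(h,30);pre=c-.12*Rp[:,2]
o=bot.get_obs();print("pre",pre,plan(o,Rp,pre))
E
```

```text
button [ 0.51106149 -0.25895296  0.15045409] [[ 0.51029998 -0.2598949   0.157     ]] [[ 0.52031768 -0.25514451  0.157     ]]
reproj foot scene [[232.94828855 226.61018035]] top [[377.55103852 189.20141681]]
blue [[ 0.23344261 -0.32096745  0.06      ]]
az -26.871163654525635
pre [ 0.41687522 -0.21503318  0.137     ] (array([  0.17, -10.  ,   0.32]), array([ -3.28, -11.86,   9.79]), array([ -9.68, -12.22,   2.07]))
```

Request:
{"name": "jog_arm", "arguments": {
  "deltas": [
    [[1, -0.7, -0.38, -0.13, 0, 0, 0], [1, -0.7, -0.38, -0.13, 0, 0, 0], [1, -0.7, -0.38, -0.13, 0, 0, 0], [1, -0.7, -0.38, -0.13, 0, 0, 0], [1, -0.7, -0.38, -0.13, 0, 0, 0], [1, -0.7, -0.38, -0.13, 0, 0, 0], [1, -0.7, -0.38, -0.13, 0, 0, 0], [1, -0.7, -0.38, -0.13, 0, 0, 0], [1, -0.7, -0.38, -0.13, 0, 0, 0]]
  ]
}}

```text
time: 1.05
tcp_pos: [0.4481, 0.2481, 0.2899]
orientation: [-3.142, -0.0, 2.742]
force: [0.1, 1.1, -0.3]
opening: 1.002
grip_force: 0.0
```

Request:
{"name": "jog_arm", "arguments": {
  "deltas": [
    [[1, -0.22, -0.72, 0, 0, 0, 0], [1, -0.22, -0.72, 0, 0, 0, 0], [1, -0.22, -0.72, 0, 0, 0, 0], [1, -0.22, -0.72, 0, 0, 0, 0], [1, -0.22, -0.72, 0, 0, 0, 0], [1, -0.22, -0.72, 0, 0, 0, 0], [1, -0.22, -0.72, 0, 0, 0, 0], [1, -0.22, -0.72, 0, 0, 0, 0], [1, -0.22, -0.72, 0, 0, 0, 0], [1, -0.22, -0.72, 0, 0, 0, 0], [1, -0.22, -0.72, 0, 0, 0, 0], [1, -0.22, -0.72, 0, 0, 0, 0]]
  ]
}}

```text
time: 2.25
tcp_pos: [0.4003, -0.2012, 0.2897]
orientation: [3.141, -0.0, 2.742]
force: [1.2, 0.2, -0.4]
opening: 1.001
grip_force: 0.0
```

Request:
{"name": "jog_arm", "arguments": {
  "deltas": [
    [[1, 0, 0, 0, 0, -1, 0], [1, 0, 0, 0, 0, -1, 0], [1, 0, 0, 0, 0, -1, 0], [1, 0, 0, 0, 0, -1, 0], [1, 0, 0, 0, 0, -1, 0], [1, 0, 0, 0, 0, -1, 0]]
  ]
}}

```text
time: 2.85
tcp_pos: [0.4007, -0.1995, 0.29]
orientation: [-3.141, 0.633, 2.742]
force: [0.5, -1.0, 0.9]
opening: 1.0
grip_force: 0.0
```

Request:
{"name": "jog_arm", "arguments": {
  "deltas": [
    [[1, 0, 0, 0, 0, -1, 0], [1, 0, 0, 0, 0, -1, 0], [1, 0, 0, 0, 0, -1, 0], [1, 0, 0, 0, 0, -1, 0], [1, 0, 0, 0, 0, 0, 0]]
  ]
}}

```text
time: 3.35
tcp_pos: [0.4, -0.2068, 0.3151]
orientation: [-3.141, 1.029, 2.746]
force: [-0.4, -0.6, 0.2]
opening: 1.001
grip_force: 0.0
```

Run:
```python
from h import *
from bench import bot
c=bot.read_camera("wrist");cv2.imwrite("pics/w1.png",c["pixels"][:,:,::-1]);pickle.dump(c,open("w1.pkl","wb"))
o=bot.get_obs();print(o["joint_positions"].round(2),o["tcp_pos"],o["orientation"])
print(c["xyz"],c["attitude"],proj(c,[[.514,-.257,.157],[.514,-.257,.03]]))
```

```text
[-1.   -0.72 -1.03  0.33  0.51 -0.35] [ 0.39961275 -0.20602246  0.31237358] [3.137117   1.02339499 2.74141335]
[ 0.24981221 -0.14399168  0.31788849] [1.79036034e+00 4.36361031e-04 1.17412140e+00] [[321.22244602 108.56658965]
 [321.43243427   7.90083585]]
```

View pics/w1.png

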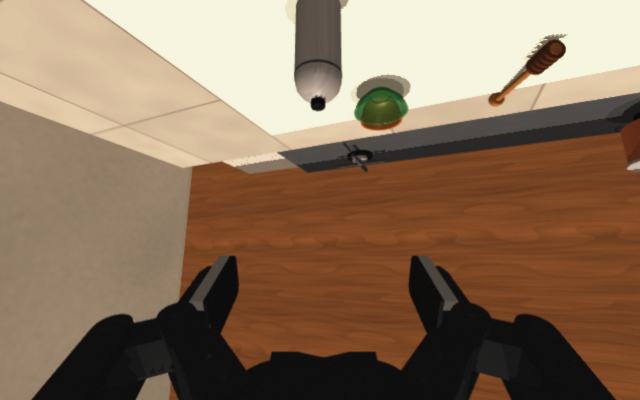

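Wrist view (inverted, because the camera sits under the hand): canister button at (318,103), body edges at columns 295–343, bowls at (381,108), dipper at (530,70). The sideways offset from my estimate is about 2 mm. I'll refine it and move to the pre-grasp.

Run:
```python
from h import *
from bench import bot
d=pickle.load(open("c0.pkl","rb"));t,s=d["top"],d["scene"];w=pickle.load(open("w1.pkl","rb"))
print(tri([t,s,w],[[385.6,184.2],[229.2,193.8],[318,103]]),tri([t,w],[[385.6,184.2],[318,103]]))
b=[.512,-.2595]
print(proj(w,[[*b,.157]]))
o=bot.get_obs();Rp=toolR(-23,30);gp=np.array([*b,.077])
for so in(.1,.08,0):print(gp-so*Rp[:,2],plan(o,Rp,gp-so*Rp[:,2]))
```

```text
[ 0.51123384 -0.25909455  0.15103002] [ 0.51125857 -0.26032991  0.15138743]
[[318.28977469 108.13956027]]
[ 0.43228194 -0.22566169  0.127     ] (array([ 0.05, -0.23,  0.01]), array([ 2.83, -0.11,  2.88]), array([ 2.76, -0.12,  2.95]))
[ 0.44822555 -0.23242935  0.117     ] (array([ 0.05, -0.23,  0.01]), array([ 2.83, -0.11,  3.28]), array([ 2.75, -0.12,  3.35]))
[ 0.512  -0.2595  0.077 ] (array([ 0.05, -0.23,  0.01]), array([ 2.83, -0.11,  4.88]), array([ 2.72, -0.13,  4.95]))
```

Request:
{"name": "jog_arm", "arguments": {
  "deltas": [
    [[1, 0.2, 0, 0.5, 0, -0.2, 0], [1, 0.3, 0, 0.6, 0, 0, 0], [1, 0.5, 0, 0.6, 0, 0, 0], [1, 0.5, -0.03, 0.5, 0, 0, 0], [1, 0.5, -0.03, 0.3, 0, 0, 0], [1, 0.5, -0.03, 0.2, 0, 0, 0], [1, 0.3, -0.03, 0.1, 0, 0, 0], [1, 0, 0, 0, 0, 0, 0]]
  ]
}}

```text
time: 4.2
tcp_pos: [0.4631, -0.2646, 0.2167]
orientation: [3.098, 0.907, 2.744]
force: [-0.6, -0.8, 0.9]
opening: 0.998
grip_force: 0.0
```

Run:
```python
from h import *
from bench import bot
w=bot.read_camera("wrist");cv2.imwrite("pics/w2.png",w["pixels"][:,:,::-1]);pickle.dump(w,open("w2.pkl","wb"))
o=bot.get_obs();print(o["joint_positions"].round(2))
b=[.512,-.2595];Rp=toolR(-23,30);gp=np.array([*b,.077]);print(plan(o,Rp,gp))
for z in(.03,.077,.12,.157):print(z,proj(w,[[*b,z]]))
```

```text
[-0.92 -0.3  -1.03  0.02  0.45 -0.35]
(array([ 0.44, -1.32, -0.  ]), array([2.01, 0.48, 2.52]), array([1.64, 0.35, 2.8 ]))
0.03 [[342.89426211  51.47625317]]
0.077 [[345.65941321  95.58179524]]
0.12 [[348.51421272 141.18030283]]
0.157 [[351.26570176 185.18935567]]
```

View pics/w2.png

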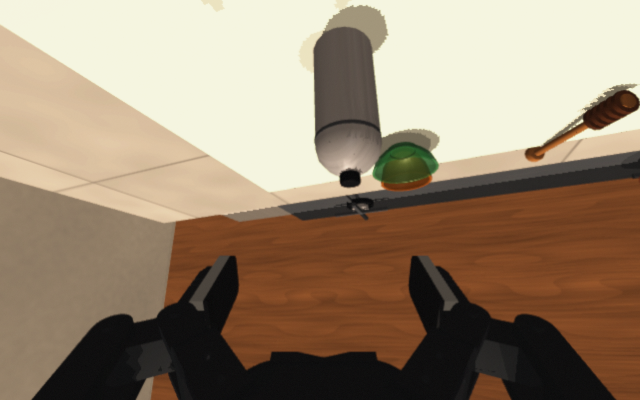

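Button at (350,183) and foot near (343,50), both within 2 px of the predictions. Joint 3 is at its limit, so I'll use a steeper tool (37° below horizontal) and a slightly higher grasp, which needs less folding.

Run:
```python
from h import *
from bench import bot
o=bot.get_obs()
for h in(-23,-28):
  Rp=toolR(h,37);gp=np.array([.512,-.2595,.083])
  for so in(.08,.004):print(h,so,plan(o,Rp,gp-so*Rp[:,2]))
```

```text
-23 0.08 (array([ 0.44, -0.15,  0.02]), array([1.64, 0.48, 1.08]), array([1.62, 0.43, 1.13]))
-23 0.004 (array([ 0.44, -0.15,  0.02]), array([1.64, 0.48, 2.6 ]), array([1.6 , 0.36, 2.65]))
-28 0.08 (array([ 1.1 , -0.16,  0.53]), array([1.67, 0.55, 1.04]), array([1.62, 0.52, 1.13]))
-28 0.004 (array([ 1.1 , -0.16,  0.53]), array([1.67, 0.55, 2.56]), array([1.6 , 0.34, 2.64]))
```

Request:
{"name": "jog_arm", "arguments": {
  "deltas": [
    [[1, 0.2, 0.1, 0.5, 0.44, -0.15, 0], [1, 0.36, 0.1, 0.58, 0, 0, 0], [1, 0.36, 0.1, 0, 0, 0, 0], [1, 0.36, 0.1, 0, 0, 0, 0], [1, 0.36, 0.08, 0, 0, 0, 0], [1, 0, 0, 0, 0, 0, 0]]
  ]
}}

```text
time: 4.85
tcp_pos: [0.4973, -0.267, 0.169]
orientation: [3.13, 0.853, 2.747]
force: [-0.8, -0.1, -0.1]
opening: 1.0
grip_force: 0.0
```

Run:
```python
from h import *
from bench import bot
w=bot.read_camera("wrist");pickle.dump(w,open("w3.pkl","wb"))
o=bot.get_obs();print(o["joint_positions"].round(2))
for a in(37,40):
  Rp=toolR(-23,a);gp=np.array([.512,-.2595,.083])-.004*Rp[:,2];print(plan(o,Rp,gp))
for z in(.03,.157):print(z,proj(w,[[.512,-.2595,z]]))
g=w["pixels"].astype(int);hsv=cv2.cvtColor(w["pixels"],cv2.COLOR_RGB2HSV)
m=((hsv[...,1]<60)&(hsv[...,2]>25)&(hsv[...,2]<190)).astype(np.uint8)
for v in(20,40,60,80,100):
  r=np.flatnonzero(m[v,200:460])+200;print(v,r.min() if len(r) else 0,r.max() if len(r) else 0,len(r))
```

```text
[-0.81 -0.14 -1.03 -0.13  0.32 -0.28]
(array([ 0.16, -0.68,  0.04]), array([1.26, 0.26, 1.5 ]), array([1.15, 0.24, 1.59]))
(array([ 0.16, -0.18,  0.04]), array([1.2 , 0.26, 1.56]), array([1.17, 0.24, 1.59]))
0.03 [[338.70365187  75.1858638 ]]
0.157 [[344.73517552 242.02931244]]
20 273 426 4
40 321 387 2
60 310 389 60
80 304 373 70
100 303 375 73
```

Request:
{"name": "jog_arm", "arguments": {
  "deltas": [
    [[1, 0, 0.26, 0.1, 0.16, 0, 0], [1, 0.2, 0, 0.3, 0, 0, 0], [1, 0.25, 0, 0.3, 0, 0, 0], [1, 0.25, 0, 0.3, 0, 0, 0], [1, 0, 0, 0, 0, 0, 0]]
  ]
}}

```text
time: 5.4
tcp_pos: [0.529, -0.2703, 0.1216]
orientation: [3.141, 0.827, 2.746]
force: [-0.0, 0.2, -0.6]
opening: 1.004
grip_force: 0.0
```

Run:
```python
from h import *
from bench import bot
o=bot.get_obs();print(o["joint_positions"].round(2),o["force"])
for a in(37,40,43):
  Rp=toolR(-23,a);gp=np.array([.512,-.2595,.083])-.004*Rp[:,2];print(plan(o,Rp,gp))
```

```text
[-0.73  0.03 -1.03 -0.28  0.25 -0.23] [-0.02769562  0.21794386 -0.64392432]
(array([ 0.05, -0.93,  0.03]), array([0.86, 0.07, 0.44]), array([0.81, 0.07, 0.52]))
(array([ 0.05, -0.43,  0.04]), array([0.85, 0.07, 0.49]), array([0.82, 0.07, 0.52]))
(array([0.05, 0.07, 0.04]), array([0.84, 0.07, 0.53]), array([0.84, 0.07, 0.52]))
```

Request:
{"name": "jog_arm", "arguments": {
  "deltas": [
    [[1, 0.25, 0.07, 0.17, 0, 0, 0], [1, 0.3, 0, 0.17, 0, 0, 0], [1, 0.29, 0, 0.17, 0, 0, 0], [1, 0, 0, 0, 0, 0, 0]]
  ]
}}

```text
time: 5.8
tcp_pos: [0.5373, -0.274, 0.0863]
orientation: [3.136, 0.801, 2.746]
force: [-1.6, 0.5, 0.2]
opening: 0.999
grip_force: 0.0
```

Run:
```python
from h import *
from bench import bot
o=bot.get_obs();print(o["joint_positions"].round(2),o["force"])
for a in(40,43):
  Rp=toolR(-23,a);gp=np.array([.512,-.2595,.083])-.004*Rp[:,2];print(plan(o,Rp,gp))
w=bot.read_camera("wrist");cv2.imwrite("pics/w4.png",w["pixels"][:,:,::-1]);pickle.dump(w,open("w4.pkl","wb"))
```

```text
[-0.73  0.13 -1.03 -0.35  0.24 -0.23] [-1.60431203  0.47699973  0.20013365]
(array([ 0.09, -0.68,  0.04]), array([ 0.42,  0.07, -0.11]), array([ 0.43,  0.07, -0.08]))
(array([ 0.09, -0.18,  0.04]), array([ 0.44,  0.07, -0.09]), array([ 0.44,  0.07, -0.08]))
```

View pics/w4.png

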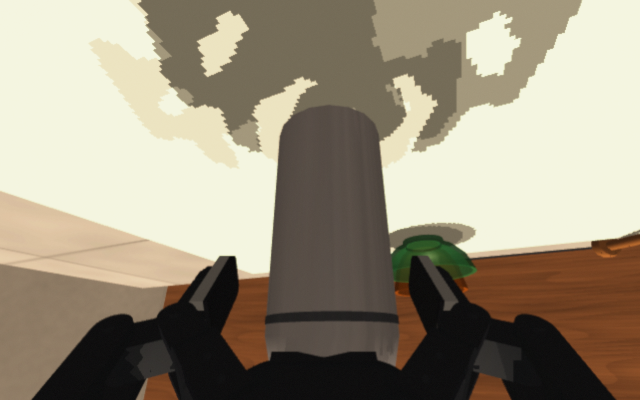

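The canister is between the fingers: body at columns 272–392, fingers centred near 322, bowl clear at (433,258). I'll shift about 3 mm left and about 16 mm lower, then close.

Request:
{"name": "jog_arm", "arguments": {
  "deltas": [
    [[1, 0.2, 0.07, 0, 0, 0, 0], [1, 0.25, 0, 0, 0, 0, 0], [1, 0.1, 0, 0, 0, 0, 0], [1, 0, 0, 0, 0, 0, 0]]
  ]
}}

```text
time: 6.25
tcp_pos: [0.5339, -0.2716, 0.0753]
orientation: [3.132, 0.781, 2.747]
force: [-1.1, -0.0, 1.2]
opening: 1.003
grip_force: 0.0
```

Run:
```python
from h import *
from bench import bot
o=bot.get_obs();print(o["joint_positions"].round(2),o["force"])
for a in(40,45):
  Rp=toolR(-23,a);gp=np.array([.512,-.2595,.083])-.004*Rp[:,2];print(plan(o,Rp,gp))
Rc=R.from_euler("xyz",o["orientation"]).as_matrix();print(o["tcp_pos"]-.0187*Rc[:,2],Rc)
```

```text
[-0.73  0.14 -1.03 -0.35  0.24 -0.24] [-1.07275552 -0.04992131  1.16460147]
(array([ 0.14, -0.87,  0.04]), array([ 0.2 ,  0.05, -0.19]), array([ 0.22,  0.05, -0.17]))
(array([ 0.13, -0.04,  0.05]), array([ 0.24,  0.05, -0.17]), array([ 0.24,  0.05, -0.16]))
[ 0.52172379 -0.26664624  0.08861127] [[-0.65545714  0.37848356  0.65354888]
 [ 0.27296384  0.92558525 -0.26226454]
 [-0.70417802  0.00649205 -0.70999378]]
```

Run:
```python
from h import *
from bench import bot
o=bot.get_obs()
for h,a in((-8,42),(-5,40),(0,40)):
  Rp=toolR(h,a);gp=np.array([.512,-.2595,.084])-.004*Rp[:,2];print(h,a,plan(o,Rp,gp))
```

```text
-8 42 (array([-1.68, -0.53, -1.68]), array([ 0.18,  0.18, -0.17]), array([ 0.22,  0.11, -0.18]))
-5 40 (array([-2.07, -0.86, -1.99]), array([ 0.16,  0.2 , -0.17]), array([ 0.21,  0.12, -0.19]))
0 40 (array([-2.69, -0.85, -2.56]), array([ 0.15,  0.24, -0.15]), array([ 0.22,  0.14, -0.19]))
```

Request:
{"name": "jog_arm", "arguments": {
  "deltas": [
    [[1, 0.03, 0.05, 0, -0.56, -0.1, -0.56], [1, 0.05, 0.06, -0.06, -0.56, -0.15, -0.56], [1, 0.1, 0.06, -0.1, -0.56, -0.25, -0.56], [1, 0, 0, 0, 0, 0, 0]]
  ]
}}

```text
time: 6.65
tcp_pos: [0.5262, -0.2635, 0.0755]
orientation: [3.136, 0.831, 2.997]
force: [0.3, -0.8, -0.7]
opening: 1.004
grip_force: 0.0
```

Run:
```python
from h import *
from bench import bot
o=bot.get_obs();print(o["joint_positions"].round(2),o["force"])
for h,a in((-8,42),(0,42),):
  Rp=toolR(h,a);gp=np.array([.512,-.2595,.084])-.004*Rp[:,2];print(h,a,plan(o,Rp,gp))
```

```text
[-0.86  0.16 -1.03 -0.3   0.51 -0.53] [ 0.28083132 -0.80908802 -0.69503342]
-8 42 (array([ 0.02, -0.06, -0.03]), array([ 0.07,  0.04, -0.04]), array([ 0.07,  0.04, -0.04]))
0 42 (array([-0.97, -0.06, -0.93]), array([ 0.06,  0.08, -0.03]), array([ 0.07,  0.07, -0.04]))
```

Request:
{"name": "jog_arm", "arguments": {
  "deltas": [
    [[1, 0.07, 0.04, -0.04, 0, 0, 0], [0, 0, 0, 0, 0, 0, 0], [0, 0, 0, 0, 0, 0, 0], [0, 0, 0, 0, 0, 0, 0], [0, 0, 0, 0, 0, 0, 0], [0, 0, 0, 0, 0, 0, 0], [0, 0, 0, 0, 0, 0, 0], [0, 0, 0, 0, 0, 0, 0]]
  ],
  "grip_force": 60
}}

```text
time: 7.45
tcp_pos: [0.5256, -0.2618, 0.0763]
orientation: [3.135, 0.83, 3.001]
force: [1.3, -0.2, 2.4]
opening: 0.59
grip_force: 63.3
```

Run:
```python
from h import *
from bench import bot
o=bot.get_obs();print(o["joint_positions"].round(2),o["force"],o["opening"],o["grip_force"])
pickle.dump(o,open("grasp.pkl","wb"))
Rc=R.from_euler("xyz",o["orientation"]).as_matrix();print("gp",o["tcp_pos"]-.0187*Rc[:,2],"up in tool",Rc[2])
```

```text
[-0.86  0.16 -1.03 -0.3   0.51 -0.54] [ 1.34592345 -0.15812529  2.44113361] 0.589806771093992 63.31764190457761
gp [ 0.51190418 -0.25996649  0.08894227] up in tool [-0.73815322  0.00441769 -0.67461864]
```

Gripped: opening 0.59, which matches about 52 mm. I'll recheck the cradle pose against the scene view and plan the transfer.

```bash
cat >> h.py <<'E'
def rows(o,wps,hold=.0187):
    """wps: list of (n rows, psi, alpha, gp) ; prints per-row tool deltas"""
    Rc=R.from_euler("xyz",o["orientation"]).as_matrix();g=o["tcp_pos"]-hold*Rc[:,2]
    ps=np.degrees(np.arctan2(-Rc[0,1],Rc[1,1]));al=np.degrees(np.arctan2(-Rc[2,2],-Rc[2,0]))
    T=o["tcp_pos"].copy();out=[]
    for n,p1,a1,g1 in wps:
        for k in range(1,n+1):
            f=k/n;Rn=toolR(ps+(p1-ps)*f,al+(a1-al)*f);gn=g+(np.array(g1)-g)*f;Tn=gn+hold*Rn[:,2]
            out.append(np.r_[Rc.T@(Tn-T)/.05,R.from_matrix(Rc.T@Rn).as_rotvec(degrees=True)/6].round(2));Rc,T=Rn,Tn
        ps,al,g=p1,a1,np.array(g1)
    return out
E
python3 - <<'E'
from h import *
d=pickle.load(open("c0.pkl","rb"));t,s=d["top"],d["scene"]
hsv=cv2.cvtColor(t["pixels"],cv2.COLOR_RGB2HSV);m=((hsv[...,0]<24)&(hsv[...,1]>70)).astype(np.uint8);m[:150]=0;m[225:]=0;m[:,:200]=0;m[:,270:]=0
r=cv2.minAreaRect(max(cv2.findContours(m,0,1)[0],key=cv2.contourArea));b=onz(t,cv2.boxPoints(r),.038);c=b.mean(0);print(b.round(4),c)
e=[b[i]-b[(i+1)%4] for i in range(4)];print([(np.linalg.norm(x),np.degrees(np.arctan2(x[1],x[0]))) for x in e])
for cx,cy,th in((c[0],c[1],112),(c[0],c[1],110)):
  th=np.radians(th);X=np.array([np.cos(th),np.sin(th)]);Y=np.array([-X[1],X[0]])
  f=lambda x,y,z:[*(np.array([cx,cy])+x*X+y*Y),.03+z]
  print(proj(s,[f(-.0625,-.04,0),f(.0625,-.04,0.008),f(.0625,.04,.008),f(-.0625,.04,0)]).round(1).tolist(),proj(s,[f(-.058,-.03,.042),f(-.058,.03,.042)]).round(1).tolist())
# scene contour
hs=cv2.cvtColor(s["pixels"],cv2.COLOR_RGB2HSV);m=((hs[...,0]<22)&(hs[...,1]>90)).astype(np.uint8);m[:195]=0;m[245:]=0;m[:,:350]=0;m[:,435:]=0
k=max(cv2.findContours(m,0,1)[0],key=cv2.contourArea);print(cv2.approxPolyDP(k,2,True).reshape(-1,2).tolist())
o=pickle.load(open("grasp.pkl","rb"))
for r in rows(o,[(3,-8.5,42.4,(.512,-.26,.13)),(14,10,90,(.53,-.08,.28)),(26,112,132.4,(.53,.19,.21))]):print(r.tolist())
E
```

```text
[[0.537  0.2779 0.038 ]
 [0.5838 0.1623 0.038 ]
 [0.5113 0.1323 0.038 ]
 [0.4649 0.2472 0.038 ]] [0.52425213 0.20489432 0.038     ]
[(np.float64(0.1247291738188454), np.float64(112.05493013766818)), (np.float64(0.07843693941395055), np.float64(22.449100534143295)), (np.float64(0.12390587208088508), np.float64(-67.9873334454329)), (np.float64(0.07835554017119514), np.float64(-156.94839674704207))]
[[380.2, 239.1], [416.5, 224.8], [400.8, 209.1], [365.6, 222.3]] [[381.2, 225.5], [370.0, 213.0]]
[[379.3, 238.7], [416.6, 225.4], [401.6, 209.4], [365.6, 221.7]] [[380.5, 225.1], [370.0, 212.5]]
[[416, 225], [398, 210], [385, 217], [371, 216], [368, 222], [381, 238]]
[-0.2, -0.0, -0.18, 0.06, -0.0, -0.0]
[-0.2, -0.0, -0.18, 0.03, -0.0, 0.03]
[-0.2, -0.0, -0.18, 0.03, -0.0, 0.03]
[-0.13, 0.26, -0.15, -0.16, 0.57, -0.15]
[-0.12, 0.26, -0.16, -0.15, 0.57, -0.16]
[-0.12, 0.26, -0.16, -0.14, 0.57, -0.17]
[-0.11, 0.26, -0.17, -0.13, 0.57, -0.18]
[-0.11, 0.26, -0.17, -0.12, 0.57, -0.19]
[-0.1, 0.26, -0.18, -0.11, 0.57, -0.19]
[-0.1, 0.26, -0.18, -0.09, 0.57, -0.2]
[-0.09, 0.26, -0.19, -0.08, 0.57,
[... 575 characters left out ...]
2, 0.16, 0.27, -0.63]
[-0.15, 0.14, 0.01, 0.17, 0.27, -0.63]
[-0.16, 0.13, 0.01, 0.19, 0.27, -0.62]
[-0.16, 0.12, -0.0, 0.21, 0.27, -0.62]
[-0.17, 0.1, -0.01, 0.23, 0.27, -0.61]
[-0.18, 0.09, -0.02, 0.25, 0.27, -0.61]
[-0.18, 0.08, -0.02, 0.26, 0.27, -0.6]
[-0.19, 0.06, -0.03, 0.28, 0.27, -0.59]
[-0.19, 0.05, -0.04, 0.3, 0.27, -0.58]
[-0.19, 0.04, -0.05, 0.31, 0.27, -0.57]
[-0.19, 0.02, -0.05, 0.33, 0.27, -0.57]
[-0.19, 0.01, -0.06, 0.34, 0.27, -0.56]
[-0.19, -0.01, -0.07, 0.36, 0.27, -0.55]
[-0.19, -0.02, -0.07, 0.38, 0.27, -0.54]
[-0.19, -0.04, -0.08, 0.39, 0.27, -0.52]
[-0.18, -0.05, -0.08, 0.41, 0.27, -0.51]
[-0.18, -0.07, -0.09, 0.42, 0.27, -0.5]
[-0.17, -0.08, -0.09, 0.43, 0.27, -0.49]
```

Request:
{"name": "jog_arm", "arguments": {
  "deltas": [
    [[0, -0.2, 0, -0.18, 0, 0, 0], [0, -0.2, 0, -0.18, 0, 0, 0], [0, -0.2, 0, -0.18, 0, 0, 0], [0, -0.13, 0.26, -0.15, -0.16, 0.57, -0.15], [0, -0.12, 0.26, -0.16, -0.15, 0.57, -0.16], [0, -0.12, 0.26, -0.16, -0.14, 0.57, -0.17], [0, -0.11, 0.26, -0.17, -0.13, 0.57, -0.18], [0, -0.11, 0.26, -0.17, -0.12, 0.57, -0.19], [0, -0.1, 0.26, -0.18, -0.1, 0.57, -0.19]]
  ]
}}

```text
time: 8.35
tcp_pos: [0.5257, -0.183, 0.1758]
orientation: [3.134, 0.466, 3.14]
force: [-0.2, -0.3, -3.0]
opening: 0.592
grip_force: 63.2
```

Request:
{"name": "jog_arm", "arguments": {
  "deltas": [
    [[0, -0.1, 0.26, -0.18, -0.1, 0.57, -0.2], [0, -0.1, 0.26, -0.2, -0.08, 0.57, -0.2], [0, -0.1, 0.26, -0.2, -0.07, 0.57, -0.2], [0, -0.08, 0.26, -0.2, -0.05, 0.57, -0.2], [0, -0.07, 0.26, -0.2, -0.03, 0.57, -0.2], [0, -0.07, 0.26, -0.2, -0.02, 0.57, -0.2], [0, -0.05, 0.26, -0.2, 0, 0.57, -0.2], [0, -0.05, 0.26, -0.2, 0, 0.57, -0.2]]
  ]
}}

```text
time: 9.15
tcp_pos: [0.5273, -0.0795, 0.2613]
orientation: [3.14, -0.01, -2.966]
force: [1.1, 0.4, -3.4]
opening: 0.587
grip_force: 63.2
```

Run:
```python
from h import *
from bench import bot
o=bot.get_obs();print(o["joint_positions"].round(2),o["opening"],o["grip_force"])
for r in rows(o,[(24,112,132.4,(.53,.19,.21))]):print(r.tolist())
```

```text
[-0.3   0.23  0.01  1.36 -0.   -0.47] 0.5865348893824737 63.17141653038561
[-0.03, 0.22, 0.06, 0.04, 0.29, -0.71]
[-0.05, 0.22, 0.06, 0.04, 0.29, -0.71]
[-0.07, 0.21, 0.05, 0.06, 0.29, -0.71]
[-0.08, 0.2, 0.05, 0.08, 0.29, -0.7]
[-0.1, 0.19, 0.04, 0.1, 0.29, -0.7]
[-0.12, 0.19, 0.04, 0.12, 0.29, -0.7]
[-0.13, 0.18, 0.03, 0.15, 0.29, -0.69]
[-0.14, 0.16, 0.02, 0.17, 0.29, -0.69]
[-0.16, 0.15, 0.02, 0.19, 0.29, -0.68]
[-0.17, 0.14, 0.01, 0.21, 0.29, -0.68]
[-0.18, 0.13, -0.0, 0.23, 0.29, -0.67]
[-0.19, 0.11, -0.01, 0.25, 0.29, -0.66]
[-0.19, 0.1, -0.02, 0.27, 0.29, -0.65]
[-0.2, 0.08, -0.03, 0.29, 0.29, -0.65]
[-0.21, 0.06, -0.04, 0.31, 0.29, -0.64]
[-0.21, 0.05, -0.05, 0.33, 0.29, -0.63]
[-0.21, 0.03, -0.05, 0.35, 0.29, -0.62]
[-0.21, 0.01, -0.06, 0.37, 0.29, -0.61]
[-0.21, -0.0, -0.07, 0.38, 0.29, -0.59]
[-0.21, -0.02, -0.08, 0.4, 0.29, -0.58]
[-0.21, -0.04, -0.08, 0.42, 0.29, -0.57]
[-0.2, -0.06, -0.09, 0.44, 0.29, -0.56]
[-0.2, -0.07, -0.09, 0.45, 0.29, -0.54]
[-0.19, -0.09, -0.1, 0.47, 0.29, -0.53]
```

Tracking is good. Next I'll swing round above the cradle.

Request:
{"name": "jog_arm", "arguments": {
  "deltas": [
    [[0, -0.03, 0.22, 0.06, 0.04, 0.29, -0.71], [0, -0.05, 0.22, 0.06, 0.04, 0.29, -0.71], [0, -0.07, 0.21, 0.05, 0.06, 0.29, -0.71], [0, -0.08, 0.2, 0.05, 0.08, 0.29, -0.7], [0, -0.1, 0.19, 0.04, 0.1, 0.29, -0.7], [0, -0.12, 0.19, 0.04, 0.12, 0.29, -0.7], [0, -0.13, 0.18, 0.03, 0.15, 0.29, -0.7], [0, -0.14, 0.16, 0.02, 0.17, 0.29, -0.7], [0, -0.16, 0.15, 0.02, 0.19, 0.29, -0.68], [0, -0.17, 0.14, 0, 0.21, 0.29, -0.68], [0, -0.18, 0.13, 0, 0.23, 0.29, -0.67], [0, -0.19, 0.11, 0, 0.25, 0.29, -0.66]]
  ]
}}

```text
time: 10.35
tcp_pos: [0.5263, 0.0497, 0.2267]
orientation: [-3.139, -0.374, -2.072]
force: [0.6, -0.0, -2.5]
opening: 0.592
grip_force: 63.2
```

Request:
{"name": "jog_arm", "arguments": {
  "deltas": [
    [[0, -0.2, 0.1, -0.02, 0.27, 0.29, -0.65], [0, -0.2, 0.08, -0.03, 0.29, 0.29, -0.65], [0, -0.2, 0.06, -0.04, 0.31, 0.29, -0.64], [0, -0.2, 0.05, -0.05, 0.33, 0.29, -0.63], [0, -0.2, 0.03, -0.05, 0.35, 0.29, -0.62], [0, -0.2, 0.01, -0.06, 0.37, 0.29, -0.6], [0, -0.2, 0, -0.07, 0.38, 0.29, -0.6], [0, -0.2, -0.02, -0.08, 0.4, 0.29, -0.58], [0, -0.2, -0.04, -0.08, 0.42, 0.29, -0.57], [0, -0.2, -0.06, -0.1, 0.44, 0.29, -0.56], [0, -0.2, -0.07, -0.1, 0.45, 0.29, -0.54], [0, -0.2, -0.09, -0.1, 0.47, 0.29, -0.53]]
  ]
}}

```text
time: 11.55
tcp_pos: [0.5347, 0.178, 0.1974]
orientation: [-3.137, -0.742, -1.183]
force: [-0.8, -0.1, -2.2]
opening: 0.587
grip_force: 63.3
```

```bash
cat > est.py <<'E'
from h import *
from bench import bot
g=pickle.load(open("grasp.pkl","rb"));G=R.from_euler("xyz",g["orientation"])
F=np.array([.512,-.2597,.03])   # foot in world at grasp
o=bot.get_obs();C=R.from_euler("xyz",o["orientation"])
rel=G.inv().apply(F-g["tcp_pos"]);rel[1]=0;ax=G.inv().apply([0,0,1])
foot=o["tcp_pos"]+C.apply(rel);a=C.apply(ax)
th=np.radians(112);O=np.array([.5242,.2049,.03]);K=np.c_[[np.cos(th),np.sin(th),0],[-np.sin(th),np.cos(th),0],[0,0,1]]
print("foot cradle",(K.T@(foot-O)*1000).round(1),"axis",(K.T@a).round(3),"button",(K.T@(foot+.127*a-O)*1000).round(1))
print("joints",o["joint_positions"].round(2),o["opening"],o["grip_force"],o["force"].round(1))
# correction: turn to level axis along cradle x, then shift foot to target
def corr(tx,tz):
    ct=K.T@a; rv=np.cross(a,K[:,0]);dR=R.from_rotvec(rv)
    rb=C.inv().apply(rv)*180/np.pi/6
    C2=dR*C; p=O+K@np.array([tx,0,tz])-(o["tcp_pos"]+C2.apply(rel))
    print("turn",rb.round(2),"then shift",(C2.inv().apply(p)/.05).round(2),"world mm",(p*1000).round(1))
    print("cradle down/x/y unit in tool",C2.inv().apply(-K[:,2]).round(3),C2.inv().apply(K[:,0]).round(3),C2.inv().apply(K[:,1]).round(3))
E
python3 - <<'E'
from est import *
corr(-.050,.110);corr(-.050,.045)
for n in("scene","wrist"):
  c=bot.read_camera(n);pickle.dump(c,open(n+"5.pkl","wb"));d=c["pixels"][:,:,::-1]
  if n=="scene":i1=cv2.resize(d[160:260,330:490],(640,400),interpolation=cv2.INTER_CUBIC)
  else:i2=d
cv2.imwrite("pics/p5.png",cv2.resize(np.vstack([i1,i2]),(480,600),interpolation=cv2.INTER_AREA))
E
```

```text
foot cradle [-7.520e+01  1.000e-01  1.813e+02] axis [ 1.     0.011 -0.002] button [ 51.8   1.5 181. ]
joints [ 0.54  0.42 -0.08  1.2  -0.73 -1.37] 0.5870022778699774 63.280486380681396 [-0.8 -0.1 -2.2]
turn [-0.07 -0.02  0.08] then shift [-1.33 -0.01  0.71] world mm [ -8.9  23.6 -71.2]
cradle down/x/y unit in tool [-0.675  0.003  0.738] [-0.738  0.004 -0.675] [0.005 1.    0.001]
turn [-0.07 -0.02  0.08] then shift [-2.21 -0.    1.67] world mm [  -8.9   23.6 -136.2]
cradle down/x/y unit in tool [-0.675  0.003  0.738] [-0.738  0.004 -0.675] [0.005 1.    0.001]
```

View pics/p5.png

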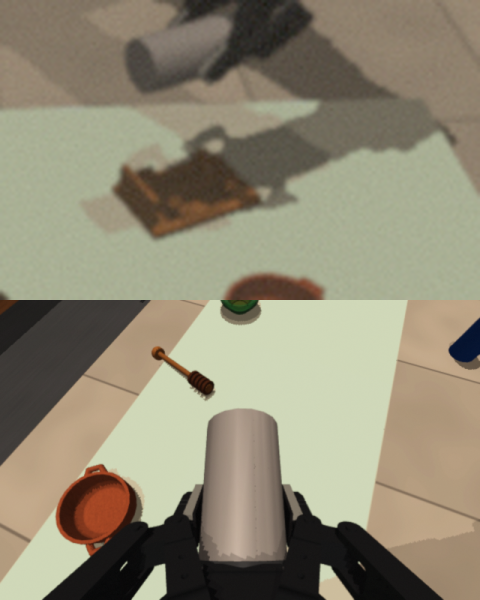

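The canister is held level above the cradle, foot toward the stop end. In the scene crop (lower part) the foot is at (150,65) and the cradle at (185,195). The dish and dipper are clear of the arm. I'll go to about 25 mm above its seat and check.

Request:
{"name": "jog_arm", "arguments": {
  "deltas": [
    [[0, -0.27, 0, 0.14, -0.07, 0, 0.08], [0, -0.27, 0, 0.14, 0, 0, 0], [0, -0.27, 0, 0.14, 0, 0, 0], [0, -0.27, 0, 0.14, 0, 0, 0], [0, -0.25, 0, 0.15, 0, 0, 0], [0, -0.18, 0, 0.2, 0, 0, 0], [0, -0.18, 0, 0.2, 0, 0, 0], [0, -0.18, 0, 0.2, 0, 0, 0], [0, 0, 0, 0, 0, 0, 0]]
  ]
}}

```text
time: 12.55
tcp_pos: [0.526, 0.2, 0.0854]
orientation: [-3.137, -0.742, -1.198]
force: [-0.7, -0.2, -4.1]
opening: 0.59
grip_force: 63.2
```

Run:
```python
from est import *
corr(-.050,.050);corr(-.050,.045)
i=[]
for n in("scene","top"):
  c=bot.read_camera(n)
  P=np.array([foot,O+K@[-.055,0,.042],O+K@[.0625,.04,.008],O+K@[.0625,-.04,.008],foot+.127*a,foot+[0,0,-.026]])
  uv=proj(c,P);print(n,uv.round(1).tolist())
  u,v=uv[:4].mean(0).astype(int);u0,v0=u-48,v-36
  im=cv2.resize(c["pixels"][v0:v0+72,u0:u0+96,::-1],(576,432),interpolation=cv2.INTER_CUBIC)
  for q in uv:cv2.circle(im,tuple(((q-[u0,v0]+.5)*6).astype(int)),3,(0,0,255),-1)
  i.append(im)
cv2.imwrite("pics/p6.png",cv2.resize(np.vstack(i),(400,600),interpolation=cv2.INTER_AREA))
```

```text
foot cradle [-51.5   0.6  69.2] axis [ 1.    -0.004 -0.001] button [75.5  0.1 69. ]
joints [ 0.58  0.55 -0.18  1.02 -0.72 -1.3 ] 0.5896787862547999 63.18347750231624 [-0.7 -0.2 -4.1]
turn [ 0.02 -0.01 -0.03] then shift [-0.28 -0.01  0.26] world mm [ -0.2   1.5 -19.1]
cradle down/x/y unit in tool [-0.675  0.003  0.738] [-0.738  0.004 -0.675] [0.005 1.    0.001]
turn [ 0.02 -0.01 -0.03] then shift [-0.35 -0.01  0.34] world mm [ -0.2   1.5 -24.1]
cradle down/x/y unit in tool [-0.675  0.003  0.738] [-0.738  0.004 -0.675] [0.005 1.    0.001]
scene [[378.4, 211.0], [376.4, 218.8], [400.8, 209.1], [416.5, 224.8], [415.3, 199.7], [377.4, 218.1]]
top [[246.3, 178.7], [248.6, 179.4], [221.2, 206.4], [212.1, 183.8], [208.2, 194.6], [247.6, 179.9]]
```

View pics/p6.png

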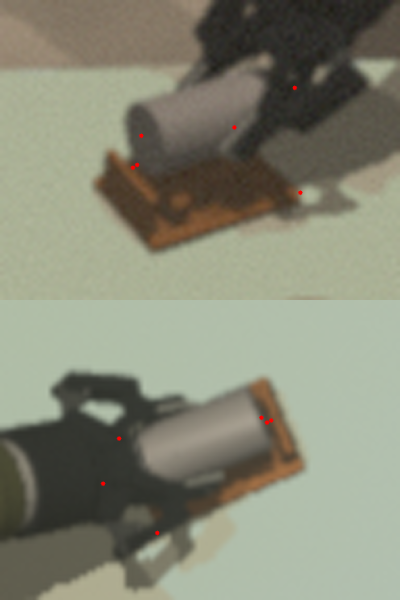

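Both views agree. The foot disc (upper crop (140,130)) is level and just inside the stop plate, centred within about 2 mm of the predicted dots. I'll lower it gently, biased 2 mm away from the stop.

Request:
{"name": "jog_arm", "arguments": {
  "deltas": [
    [[0, -0.1, 0, 0.08, 0, 0, 0], [0, -0.09, 0, 0.07, 0, 0, 0], [0, -0.06, 0, 0.05, 0, 0, 0], [0, -0.06, 0, 0.05, 0, 0, 0], [0, -0.01, 0, 0.015, 0, 0, 0], [0, -0.01, 0, 0.015, 0, 0, 0], [0, 0, 0, 0, 0, 0, 0]]
  ]
}}

```text
time: 13.35
tcp_pos: [0.5262, 0.2034, 0.0662]
orientation: [-3.133, -0.742, -1.201]
force: [-0.3, 0.1, -2.7]
opening: 0.589
grip_force: 63.3
```

```bash
python3 -c "
from est import *
corr(-.048,.045)"
```

```text
foot cradle [-48.5  -0.9  50. ] axis [ 1.    -0.003 -0.001] button [78.5 -1.3 49.8]
joints [ 0.58  0.57 -0.19  0.99 -0.72 -1.3 ] 0.5888001533764706 63.26820435002446 [-0.3  0.1 -2.7]
turn [ 0.02 -0.01 -0.02] then shift [-0.07  0.02  0.07] world mm [-1.1  0.1 -4.9]
cradle down/x/y unit in tool [-0.675  0.007  0.738] [-0.738  0.004 -0.675] [ 0.008  1.    -0.002]
```

Request:
{"name": "jog_arm", "arguments": {
  "deltas": [
    [[0, -0.015, 0.02, 0.015, 0, 0, 0], [0, -0.015, 0, 0.015, 0, 0, 0], [0, -0.015, 0, 0.015, 0, 0, 0], [0, 0, 0, 0, 0, 0, 0]]
  ]
}}

```text
time: 13.75
tcp_pos: [0.5251, 0.2032, 0.0629]
orientation: [-3.133, -0.742, -1.2]
force: [-0.3, -0.7, -2.8]
opening: 0.589
grip_force: 63.3
```

Request:
{"name": "jog_arm", "arguments": {
  "deltas": [
    [[0, -0.014, 0, 0.015, 0, 0, 0], [0, -0.014, 0, 0.015, 0, 0, 0], [0, 0, 0, 0, 0, 0, 0]]
  ]
}}

```text
time: 14.05
tcp_pos: [0.5254, 0.2033, 0.061]
orientation: [-3.132, -0.742, -1.201]
force: [0.8, 1.4, -2.6]
opening: 0.592
grip_force: 63.4
```

No contact yet, so I'll creep further, 1 mm at a time.

Request:
{"name": "jog_arm", "arguments": {
  "deltas": [
    [[0, -0.014, 0, 0.015, 0, 0, 0], [0, 0, 0, 0, 0, 0, 0]]
  ]
}}

```text
time: 14.25
tcp_pos: [0.5255, 0.2032, 0.0609]
orientation: [-3.132, -0.743, -1.201]
force: [-2.1, 0.5, 4.0]
opening: 0.586
grip_force: 63.9
```

Request:
{"name": "jog_arm", "arguments": {
  "deltas": [
    [[0, -0.014, 0, 0.015, 0, 0, 0], [0, 0, 0, 0, 0, 0, 0]]
  ]
}}

```text
time: 14.45
tcp_pos: [0.5255, 0.2032, 0.0607]
orientation: [-3.131, -0.744, -1.2]
force: [-5.0, 0.1, 10.1]
opening: 0.587
grip_force: 64.6
```

Request:
{"name": "jog_arm", "arguments": {
  "deltas": [
    [[0, -0.01, 0, 0.01, 0, 0, 0], [0, 0, 0, 0, 0, 0, 0]]
  ]
}}

```text
time: 14.65
tcp_pos: [0.5256, 0.2032, 0.0607]
orientation: [-3.131, -0.744, -1.2]
force: [-6.1, 0.7, 12.3]
opening: 0.589
grip_force: 65.0
```

Seated at axis height of about 45 mm, with roughly 15 N on it. I'll relax the push, open, and check.

Request:
{"name": "jog_arm", "arguments": {
  "deltas": [
    [[0, 0.015, 0, -0.015, 0, 0, 0], [0, 0, 0, 0, 0, 0, 0], [0.65, 0, 0, 0, 0, 0, 0], [0.75, 0, 0, 0, 0, 0, 0], [0.85, 0, 0, 0, 0, 0, 0], [1, 0, 0, 0, 0, 0, 0], [1, 0, 0, 0, 0, 0, 0], [1, 0, 0, 0, 0, 0, 0]]
  ],
  "grip_force": 20
}}

```text
time: 15.45
tcp_pos: [0.5253, 0.2032, 0.0591]
orientation: [-3.133, -0.742, -1.201]
force: [-0.6, -0.2, -0.0]
opening: 0.997
grip_force: 0.0
```

Run:
```python
from est import *
w=bot.read_camera("wrist");s=bot.read_camera("scene")
im=cv2.resize(s["pixels"][185:245,350:446,::-1],(640,400),interpolation=cv2.INTER_CUBIC)
cv2.imwrite("pics/p7.png",cv2.resize(np.vstack([im,w["pixels"][:,:,::-1]]),(480,600),interpolation=cv2.INTER_AREA))
print(o["opening"],o["force"],C.inv().apply([0,0,1]).round(2))
```

```text
foot cradle [-48.3   0.1  42.9] axis [ 1.    -0.003 -0.001] button [78.7 -0.3 42.8]
joints [ 0.58  0.58 -0.2   0.97 -0.72 -1.3 ] 0.9973455482043566 0.0 [-0.6 -0.2 -0. ]
0.9973455482043566 [-0.57121564 -0.19013618 -0.04443146] [ 0.68 -0.01 -0.74]
```

View pics/p7.png

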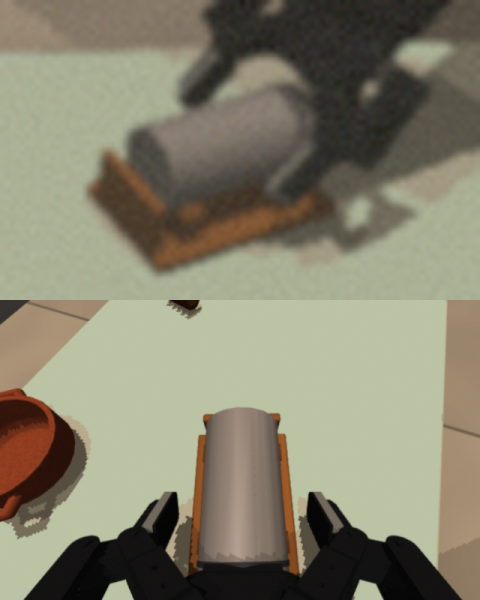

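Released: the canister lies in both saddles with its foot at the stop, and the fingers are clear on both sides. I'll retract straight back along the tool axis.

Request:
{"name": "jog_arm", "arguments": {
  "deltas": [
    [[1, 0, 0, -0.1, 0, 0, 0], [1, 0, 0, -0.2, 0, 0, 0], [1, 0, 0, -0.4, 0, 0, 0], [1, 0, 0, -0.5, 0, 0, 0], [1, 0, 0, -0.5, 0, 0, 0], [1, 0, 0, -0.5, 0, 0, 0], [1, 0, 0, -0.5, 0, 0, 0], [1, 0, 0, -0.5, 0, 0, 0], [1, 0, 0, 0, 0, 0, 0], [1, 0, 0, 0, 0, 0, 0]]
  ]
}}

```text
time: 16.55
tcp_pos: [0.4848, 0.3042, 0.1775]
orientation: [-3.131, -0.741, -1.2]
force: [0.7, -0.6, -0.5]
opening: 0.998
grip_force: 0.0
```

Run:
```python
from est import *
t=bot.read_camera("top");s=bot.read_camera("scene")
A=cv2.resize(s["pixels"][180:250,345:450,::-1],(450,300),interpolation=cv2.INTER_CUBIC)
B=cv2.resize(t["pixels"][155:225,185:290,::-1],(450,300),interpolation=cv2.INTER_CUBIC)
cv2.imwrite("pics/p8.png",np.vstack([A,B]))
f=O+K@[-.05,0,.045];b=O+K@[.077,0,.045]
print((proj(s,[f,b])-[345,180])*30/7,(proj(t,[f,b])-[185,155])*30/7+[0,300])
```

```text
foot cradle [ 60.5  -0.2 161.3] axis [ 1.    -0.002 -0.001] button [187.5  -0.5 161.2]
joints [ 0.75  0.59  0.12  1.43 -0.68 -1.08] 0.9977162779384273 0.0 [ 0.7 -0.6 -0.5]
[[141.50643564 160.96325977]
 [297.47896802 111.20403772]] [[265.62541577 406.51931439]
 [105.86080158 474.03585838]]
```

View pics/p8.png

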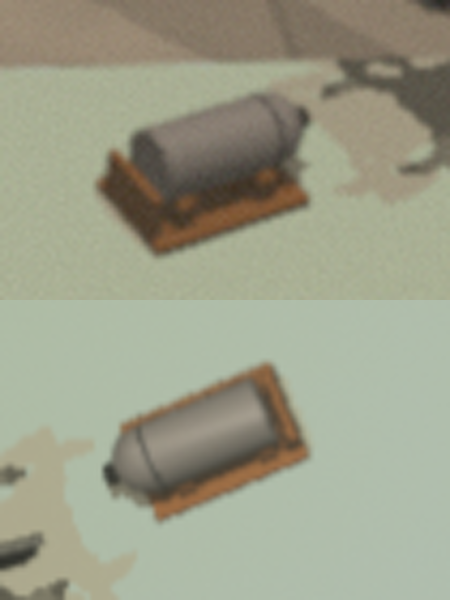

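The top view puts the button at (109,474) against (106,474) predicted. In the scene view it is at (303,117) against (297,111). The canister lies level in both saddles, its foot close to the stop, and the robot is clear, so I'm handing in.

```bash
python3 -c "
from bench import bot
print(bot.job_done())"
```

```text
the job is handed in; nothing more can be done
None
```

The steel canister is lying on its side in both V-saddles, foot about 5–10 mm from the end stop by my measurements and button out of the open end; it's released with the arm clear, and I've handed the job in at about 17 s (no verdict was returned).

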